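# Empty the red-lidded wheel-nut box into its catch tray

## Task

Swing the lid of the red-lidded box all the way back until it is over its detent and against its stop, and only then tip that box forward on its stand so that both wheel nuts drop into the catch tray below. Leave the box tipped over with its lid still fully back, and leave the black-lidded box, the wrench and the green can alone.

Things in the scene. Friction and masses are not known exactly. Their poses are not given: they have to be found in the camera images.
- red_tray (a point): Centre of the inner floor (10 mm above the table) of the steel catch tray at the foot of the blue stand of the red-lidded box; inside 162 x 112 mm, walls 32 mm high. The stand is fixed. Axes: z up, -x to the pouring front, y along both hinge lines. The box's tipping axis passes through (30, 0, 100) mm in these axes, the level box's lid hinge line through (85, 0, 130) mm, both parallel to y.
- red_tab (a point): Grip point in the yellow tab (30 mm wide, 10 thick) that sticks out 43 mm from the free front edge of the red lid (100 x 90 x 6 mm): 28 mm beyond that edge, mid-width, mid-thickness, 128 mm from the lid's hinge line. Axes are the lid's: -x from hinge to tab, y along the hinge. It can be pinched across its 30 mm from above and turns between the fingers as the lid swings.
- red_lid (a joint): Angle of the red lid to its box: 0 closed, 2.3 rad fully back against its stop. It swings up and over to the rear. A sprung detent pulls it shut below about 1.4 rad, and beyond about 1.7 rad pulls it open and holds it on the stop, even with the box tipped. It needs up to 5 N at the tab.
- red_handle (a point): Grip point on the axis of the black round handle (14 mm diameter, 60 long) of the grey red-lidded box (100 long, 90 wide, 55 high). The handle sticks out sideways along the box's -y, 35 to 95 mm off its side wall; the point is 67 mm off the wall and 50 mm from the tipping axis, straight behind it with the box level. Axes are the box's. Grasped from above, it turns between the fingers.
- red_box (a joint): Tipping angle of the red-lidded box: 0 level, 2.2 rad fully forward on its stop, the handle travelling up and over towards the pouring front. Tip it to the stop to empty it. Let go early it falls back level; near the stop, with its lid back, it stays tipped under its own weight. Two blue cheeks hold its axle, 63 to 70 mm either side of the middle, up to 12 mm above the tipping axis.
- nut_a_center (a point): Centre of one brass-coloured hexagonal wheel nut, 27 mm over its flange and 17 mm high, 40 g; it starts on the floor of the red-lidded box, under the closed lid.
- nut_b_center (a point): Centre of the other wheel nut, alike.
- black_tray (a point): Centre of the catch tray's inner floor at the foot of the stand of the black-lidded box, with axes like those of red_tray; that stand and box have the same sizes. A bystander, fixed to the table.
- black_lid (a joint): Lid angle of the black-lidded box, which is otherwise the same as the red-lidded one and stands on its own like stand. To be left closed (0).
- black_box (a joint): Tipping angle of the black-lidded box. To be left level (0).
- wrench: Steel wrench, 170 mm long, lying on the table between the two stands; a bystander.
- can: Green can, 60 mm diameter, 110 mm high, standing on the table; a bystander. Origin under its centre.

How it is judged:
By the outcome, as a careful person would: the job done as asked, in the order asked, and still so for the second after the job is handed in, with the robot touching nothing.
It also fails if it takes over 58 s, if anything falls off the work surface, if the arm or the gripper's body presses on something with over 40 N, if the wrist force passes 120 N, or if a joint passes its speed limit or range.

## Robot

A 7-joint arm with a two-finger parallel gripper is mounted at the origin on the work surface. World frame = base frame: x ahead of the robot, y to its left, z up, the work surface at z = 0. Lengths are in m, angles in rad, forces in N, time in s.
With the tool pointing down it reaches from about 0.4 to 0.85 m from the base axis. Payload 10.4 kg.
Tool frame: the origin (TCP) lies at the very end of the fingers, on their centre line; the grasp point (between the pads) lies 19 mm behind it; z points along the fingers, y is the direction in which the jaws open and shut (so a half turn about z gives the same grasp; the last joint's range is limited). The gripper opens to 87 mm and grips with 3 to 60 N. Pads are 19 mm wide; open, the fingers measure 117 mm over their backs; the gripper's body (75 mm by 190 mm) begins 51 mm behind the grasp point.
Start: joints at [1.29, 0.332, -0.065, 1.46, 0.022, 1.35, -0.088], TCP at [0.159, -0.604, 0.223] pointing down, gripper open.
Joint ranges: [-2.6, 2.6], [-0.5, 2.12], [-1.47, 1.34], [0.16, 2.42], [-1.27, 4.41], [0.06, 2.06], [-2.6, 2.6]. Speed limits (rad/s): [2.22, 2.22, 2.79, 2.79, 3.14, 3.14, 3.14].

## Interface

Orientations are given as a unit quaternion [x, y, z, w].
In Python, from bench import r gives the robot as it stands.
- The arm moves only by the shell command python3 -m crank 'ROWS' [FORCE]. ROWS is JSON, a list of rows, each a list of 3 entries, a list of its own where there are three numbers: the opening, from -1 (shut) to 1 (fully open), so that 0 is half open, then the shift along the tool's x, y, z in mm, then the turn about the tool's z in degrees. A call has 1 to 12 rows; each row is the pose to reach, as a shift and turn from the pose commanded when the call began, along the tool's axes at that moment; what a row does not reach only later rows make up. A row lasts 1/12 s, in which the tool goes at most 41.7 mm and 7.16 degrees, less where a joint would pass 70% of its speed; a pose out of reach is approached as far as the arm can. A call with a gripper value outside its range is refused whole. The fingers move at their own pace and stop on an object; FORCE is the grip in N (left out, the last holds). Time passes only in rows, so rows that repeat a pose let the fingers close. It gives the time, the measured TCP pose, the force and the opening at its end, in the units of the state.
- r.read_state(): the state, without advancing time (a new reading comes with each control period).
- r.camera(name): name is "scene" or "top"; returns a dict with "pixels" (480x640x3 uint8, red, green, blue), "fov_y" (degrees; the focal length in pixels is half the picture's height over the tangent of half this angle, whatever the lens; pixels are square), "cx", "cy" (the principal point, pixels), "dist" ([k1, k2, p1, p2, k3] as OpenCV has them; the pictures are not rectified), "cam_to_world" (4x4, takes a point from camera to world coordinates). Camera axes: x right, y down, z forward; pixel columns grow to the right and rows downward; lengths in m; the calibration is good to about 2 mm. A picture is of the moment at which its call begins. There is no depth.
- r.close_job(): hands the job in, once; it reports no verdict.
The state is a dict: "time": time; "joint_positions": joint angles; "joint_vel": joint speeds; "joint_torque": joint torques, N m; "ee_pos": TCP position; "eef_rot": TCP orientation; "ft_force": force on the tool from outside, world axes, zero at the start; "torque": the same for the moment, N m; "width": finger opening in m.
Only numpy, scipy, OpenCV 4.12 (cv2) and the standard library are available. Lean on these libraries where they do the work, as an engineer would, in place of code of your own. Each camera call takes 0.05 s, during which the arm holds its last target.

## Working session

There is one attempt and no reset: what is moved stays moved. The work goes in short steps, Python scripts to look and compute and a shell command to move; the robot and the scene stay as the last step left them, time stands still between calls to the robot, and variables do not carry over. Pictures are saved under pics/ and viewed, and the job is handed in when it is done.

```bash
ls; mkdir -p pics; python3 - <<'E'
from bench import r
import cv2,numpy as np
s=r.read_state();print(s)
for n in("scene","top"):
    c=r.camera(n);cv2.imwrite(f"pics/{n}0.png",c["pixels"][:,:,::-1])
    print(n,c["fov_y"],c["cx"],c["cy"],c["dist"],np.round(c["cam_to_world"],3).tolist())
E
```

```text
pics
{'time': 0.0, 'joint_positions': array([ 1.29043435,  0.33284909, -0.06469785,  1.46094249,  0.0216163 ,
        1.34988183, -0.08850801]), 'joint_vel': array([ 0.00049389,  0.0016344 ,  0.00012336, -0.00187564,  0.00019713,
       -0.00036703,  0.00155947]), 'joint_torque': array([-5.46056926e-04, -6.23254108e+01,  2.42479640e-02, -3.89890158e+01,
       -6.14098390e-02,  3.98273289e-02,  1.26004902e-04]), 'ee_pos': array([ 0.15921402, -0.60398632,  0.2217676 ]), 'eef_rot': array([ 9.91705162e-01,  1.28531676e-01, -1.28906540e-04, -6.80252862e-04]), 'ft_force': array([ 0.30986382, -0.22313915, -0.0744207 ]), 'torque': array([ 0.03014779,  0.0098851 , -0.02161692]), 'width': 0.087210333084491}
scene 52.65749482715603 320.98077108762067 237.4700829279896 [-0.036464  0.        0.        0.        0.      ] [[0.624, 0.624, -0.471, 0.976], [0.781, -0.496, 0.379, -0.354], [0.002, -0.604, -0.797, 0.776], [0.0, 0.0, 0.0, 1.0]]
top 47.94182400825463 320.4634795500941 243.71970863179752 [0.01765683 0.         0.         0.         0.        ] [[-0.024, -0.99, 0.14, 0.44], [-1.0, 0.024, -0.003, -0.041], [0.0, -0.14, -0.99, 1.065], [0.0, 0.0, 0.0, 1.0]]
```

View pics/scene0.png

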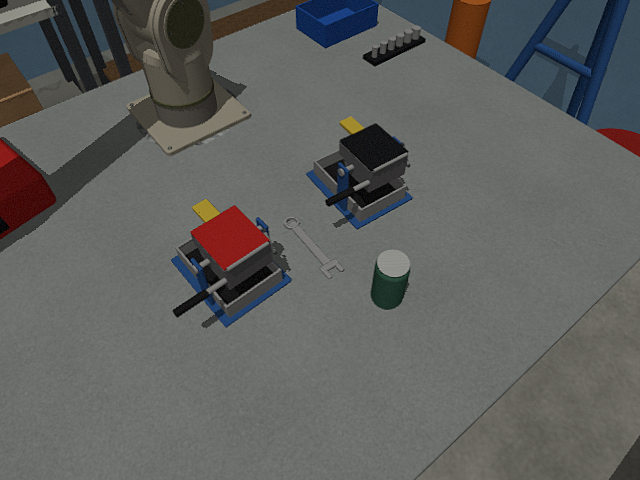

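View pics/top0.png

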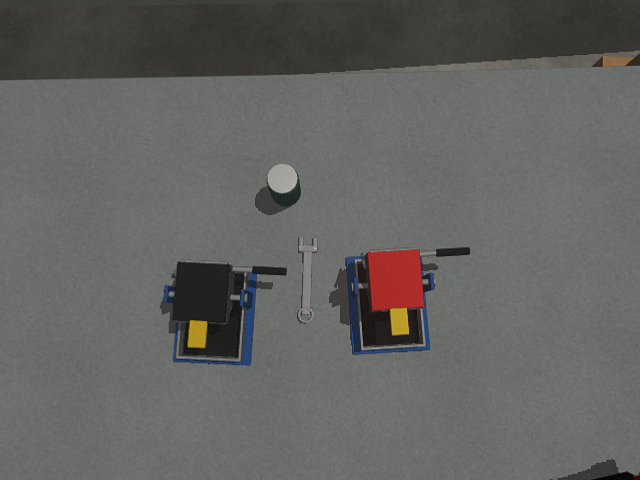

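The scene view shows the red-lidded box at about (230,240), its tab at (206,210) and its handle at (195,300). In the top view the lid is at (396,280), the tab at (400,321) and the handle at (453,252). The front faces the robot and the handle points to -y.

```bash
cat > h.py <<'E'
import cv2,numpy as np
from bench import r
def K(c):
    f=240/np.tan(np.radians(c["fov_y"]/2)); return np.array([[f,0,c["cx"]],[0,f,c["cy"]],[0,0,1.]])
def plane(c,px,z):
    u=cv2.undistortPoints(np.array(px,float).reshape(-1,1,2),K(c),np.array(c["dist"])).reshape(-1,2)
    T=np.array(c["cam_to_world"]);d=np.c_[u,np.ones(len(u))]@T[:3,:3].T
    o=T[:3,3];return o+d*((z-o[2])/d[:,2])[:,None]
def proj(c,P):
    T=np.linalg.inv(np.array(c["cam_to_world"]))
    return cv2.projectPoints(np.array(P,float).reshape(-1,1,3),cv2.Rodrigues(T[:3,:3])[0],T[:3,3],K(c),np.array(c["dist"]))[0].reshape(-1,2)
def blobs(c,lo,hi,roi):
    h=cv2.cvtColor(c["pixels"],cv2.COLOR_RGB2HSV);m=cv2.inRange(h,lo,hi)
    x0,y0,x1,y1=roi;k=np.zeros_like(m);k[y0:y1,x0:x1]=m[y0:y1,x0:x1]
    cs=cv2.findContours(k,cv2.RETR_EXTERNAL,cv2.CHAIN_APPROX_NONE)[0]
    return max(cs,key=cv2.contourArea)
E
python3 - <<'E'
from h import *
np.set_printoptions(precision=4,suppress=True)
for n,roi in(("top",(330,200,500,380)),("scene",(150,180,300,330))):
    c=r.camera(n)
    for nm,lo,hi,z in(("lid",(0,150,60),(8,255,255),.144),("tab",(20,120,60),(35,255,255),.145),("hand",(0,0,0),(180,255,45),.110),("blue",(105,120,40),(125,255,255),.005)):
        rr=roi
        if nm=="hand": rr=(435,240,480,262) if n=="top" else (165,285,215,320)
        k=blobs(c,lo,hi,rr)
        q=plane(c,k.reshape(-1,2),z)[:,:2]
        b=cv2.minAreaRect((q*1000).astype(np.float32))
        print(n,nm,cv2.contourArea(k),"centre/size/ang",np.round(b[0],1),np.round(b[1],1),round(b[2],2), "px",cv2.minAreaRect(k)[0])
        if nm=="lid": print(cv2.boxPoints(b).round(1).tolist())
E
```

```text
top lid 2909.0 centre/size/ang [ 506.1 -170.3] [99.4 89.6] 2.17 px (395.2676086425781, 279.4794006347656)
[[454.70001220703125, -127.4000015258789], [458.1000061035156, -216.89999389648438], [557.5, -213.1999969482422], [554.0999755859375, -123.69999694824219]]
top tab 446.0 centre/size/ang [ 434.9 -173.4] [30.3 45. ] 88.68 px (399.0, 321.5)
top hand 186.5 centre/size/ang [ 555.4 -279.2] [12.1 59.6] 2.24 px (452.4786071777344, 251.6575927734375)
top blue 808.0 centre/size/ang [ 471.1 -171.7] [188.8 149.2] 2.25 px (387.4049987792969, 303.1537780761719)
scene lid 2510.0 centre/size/ang [ 506.7 -169.9] [101.   89.4] 2.38 px (229.49478149414062, 235.9920654296875)
[[454.3999938964844, -127.30000305175781], [458.1000061035156, -216.60000610351562], [559.0, -212.39999389648438], [555.2999877929688, -123.0999984741211]]
scene tab 339.5 centre/size/ang [ 434.8 -172.5] [45.5 30.7] 3.24 px (205.00003051757812, 210.00003051757812)
scene hand 290.0 centre/size/ang [ 556.4 -277.1] [16.1 60.2] 2.5 px (190.88458251953125, 302.576904296875)
scene blue 629.5 centre/size/ang [ 531.1 -168.6] [ 73.9 149.6] 1.86 px (247.26492309570312, 289.66497802734375)
```

```bash
cat >> h.py <<'E'
from scipy.spatial.transform import Rotation as R
YAW=np.radians(2.25)
def go(target_mm,jaw_deg=None):
    """tool-axes shift (mm) and turn for TCP target in mm; jaw_deg = world angle of tool y"""
    s=r.read_state();M=R.from_quat(s["eef_rot"]).as_matrix()
    d=np.array(target_mm)-s["ee_pos"]*1000
    a=np.degrees(np.arctan2(M[1,1],M[0,1]))
    t=None if jaw_deg is None else -((jaw_deg-a+180)%360-180)
    print("t %.2f tcp"%s["time"],(s["ee_pos"]*1000).round(1),"jaw %.2f"%a,"tilt",M[:,2].round(3),"F",s["ft_force"].round(1),"w %.4f"%s["width"],"shift",(M.T@d).round(1),"turn",t)
HX,HY,HZ=556.3,-168.3,140
def tab(th,rad=128,up=3):
    # mid-thickness offset 'up' along lid normal
    lx=-rad*np.cos(th)+up*np.sin(th); lz=rad*np.sin(th)+up*np.cos(th)
    return np.array([HX+lx*np.cos(YAW),HY+lx*np.sin(YAW),HZ+lz])
E
python3 -c "
from h import *
p=tab(0);print(p);go([p[0],p[1],225],-87.75)"
```

```text
[ 428.39868336 -173.32525642  143.        ]
t 0.20 tcp [ 159.3 -604.1  222.1] jaw -75.23 tilt [-0.     0.001 -1.   ] F [-0.2  1.2  0.8] w 0.0872 shift [ 370.1 -348.    -2.6] turn 12.521838819386005
```

```bash
python3 -m crank '[[1,[370,-348,-3],12.5],[1,[370,-348,-3],12.5],[1,[370,-348,-3],12.5],[1,[370,-348,-3],12.5],[1,[370,-348,-3],12.5],[1,[370,-348,-3],12.5],[1,[370,-348,-3],12.5],[1,[370,-348,-3],12.5],[1,[370,-348,-3],12.5],[1,[370,-348,-3],12.5],[1,[370,-348,-3],12.5],[1,[370,-348,-3],12.5]]' 18; python3 -c "
from h import *
go([428.4,-173.3,225],-87.75)"
```

```text
time: 1.2
ee_pos: [0.4248, -0.1784, 0.2257]
eef_rot: [1.0, 0.02, 0.0, 0.0]
ft_force: [0.6, 0.2, -1.6]
width: 0.087
t 1.20 tcp [ 424.8 -178.4  225.7] jaw -87.74 tilt [ 0.    -0.001 -1.   ] F [ 0.6  0.2 -1.6] w 0.0870 shift [ 3.8 -4.9  0.7] turn 0.009660313252965125
```

```bash
python3 -m crank '[[1,[0,0,0],0],[1,[0,0,0],0],[1,[0,0,0],0]]'; python3 -c "
from h import *
go([428.4,-173.3,124],-87.75)"
```

```text
time: 1.45
ee_pos: [0.4239, -0.1807, 0.2253]
eef_rot: [1.0, 0.02, -0.0, 0.0]
ft_force: [-1.2, -0.2, -0.1]
width: 0.087
t 1.45 tcp [ 423.9 -180.7  225.3] jaw -87.73 tilt [-0. -0. -1.] F [-1.2 -0.2 -0.1] w 0.0870 shift [  4.9  -7.2 101.3] turn 0.020209672189309913
```

```bash
python3 -m crank '[[1,[5,-7,0],0],[1,[5,-7,40],0],[1,[5,-7,75],0],[1,[5,-7,75],0],[1,[5,-7,75],0]]'; python3 -c "
from h import *
go([428.4,-173.3,124],-87.75)
for n in('scene','top'):
    cv2.imwrite('pics/%s1.png'%n,r.camera(n)['pixels'][:,:,::-1])"
```

```text
time: 1.87
ee_pos: [0.4278, -0.1732, 0.1499]
eef_rot: [1.0, 0.019, -0.001, -0.001]
ft_force: [0.0, -0.6, 0.3]
width: 0.0867
t 1.87 tcp [ 427.8 -173.2  149.9] jaw -87.81 tilt [-0.003  0.002 -1.   ] F [ 0.  -0.6  0.3] w 0.0867 shift [ 0.7  0.2 25.9] turn -0.05717672155131481
```

View pics/scene1.png

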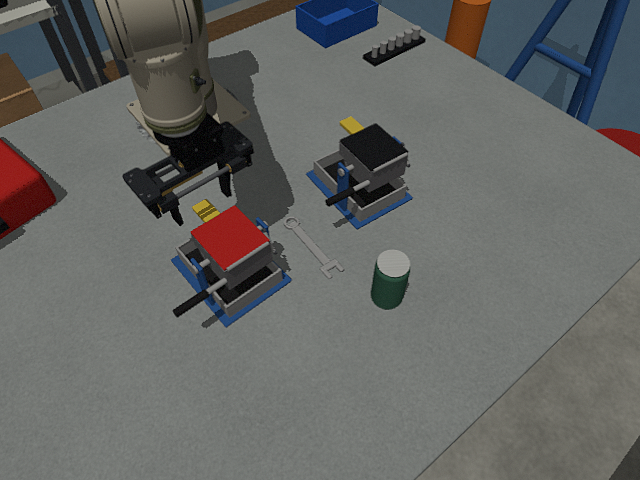

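View pics/top1.png

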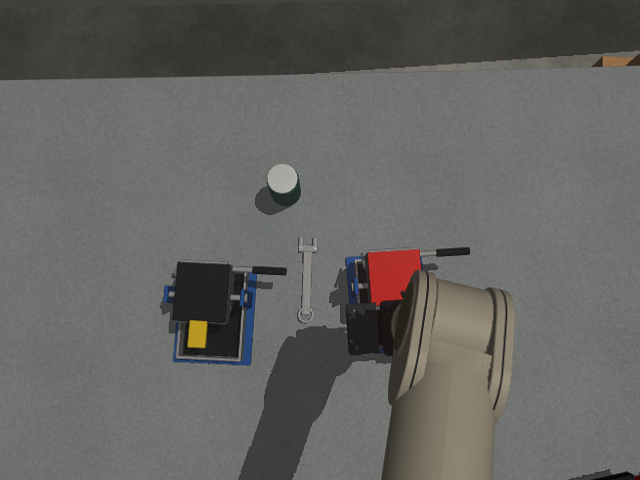

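The fingers, at about (177,213) and (224,185) in the scene view, straddle the tab at (205,210). I'll go down and grip it.

```bash
python3 -m crank '[[1,[0.5,0,26],0],[1,[0.5,0,26],0],[1,[0.5,0,26],0],[-1,[0.5,0,26],0],[-1,[0.5,0,26],0],[-1,[0.5,0,26],0],[-1,[0.5,0,26],0],[-1,[0.5,0,26],0],[-1,[0.5,0,26],0],[-1,[0.5,0,26],0]]' 18; python3 -c "
from h import *
go(tab(0)-[0,0,19],-87.75)
c0=tab(0)
for th in np.arange(0,2.4,.2):
    d=tab(th)-c0; print(round(th,1), 'tool x',round(np.hypot(d[0],d[1])*np.sign(d[0]),1),'tool z',round(-d[2],1))"
```

```text
time: 2.8
ee_pos: [0.4294, -0.1731, 0.1246]
eef_rot: [1.0, 0.02, 0.0, 0.0]
ft_force: [0.2, -0.3, -0.3]
width: 0.0482
t 2.80 tcp [ 429.4 -173.1  124.6] jaw -87.73 tilt [ 0. -0. -1.] F [ 0.2 -0.3 -0.3] w 0.0482 shift [-1.   0.2  0.6] turn 0.021789007700249385
0.0 tool x 0.0 tool z -0.0
0.2 tool x 3.1 tool z -25.4
0.4 tool x 11.3 tool z -49.6
0.6 tool x 24.1 tool z -71.8
0.8 tool x 41.0 tool z -90.9
1.0 tool x 61.4 tool z -106.3
1.2 tool x 84.4 tool z -117.4
1.4 tool x 109.2 tool z -123.6
1.6 tool x 134.7 tool z -124.9
1.8 tool x 160.0 tool z -121.0
2.0 tool x 184.0 tool z -112.1
2.2 tool x 205.8 tool z -98.7
```

```bash
python3 -m crank '[[-1,[-1,0,0],0],[-1,[-1,0,0],0],[-1,[-1,0,0],0],[-1,[-1,0,0],0],[-1,[-1,0,0],0],[-1,[-1,0,0],0]]' 20; python3 -m crank '[[-1,[0,0,-6],0],[-1,[1,0,-13],0],[-1,[3,0,-25],0],[-1,[6,0,-37],0],[-1,[11,0,-50],0],[-1,[11,0,-50],0]]'; python3 -c "
from h import *
go(tab(0.4)-[0,0,19],-87.75)"
```

```text
time: 3.3
ee_pos: [0.4283, -0.1726, 0.1244]
eef_rot: [1.0, 0.02, -0.0, -0.0]
ft_force: [-1.7, 4.0, 1.3]
width: 0.0299
time: 3.8
ee_pos: [0.4402, -0.1722, 0.1769]
eef_rot: [1.0, 0.02, 0.0, 0.0]
ft_force: [-2.7, 5.3, -1.9]
width: 0.0295
t 3.80 tcp [ 440.2 -172.2  176.9] jaw -87.69 tilt [ 0.001 -0.    -1.   ] F [-2.7  5.3 -1.9] w 0.0295 shift [-0.5  0.7  3.3] turn 0.06369138534120111
```

```bash
python3 -m crank '[[-1,[6,0,-11],0],[-1,[13,0,-22],0],[-1,[21,0,-32],0],[-1,[30,0,-41],0],[-1,[40,0,-49],0],[-1,[50,0,-57],0],[-1,[61,0,-63],0],[-1,[73,0,-68],0],[-1,[85,0,-71],0],[-1,[98,0,-74],0],[-1,[98,0,-74],0]]'; python3 -c "
from h import *
for a in (1.4,1.6,1.8,2,2.2,2.3):
    d=tab(a)-tab(1.4);print(a,d.round(1))
go(tab(1.4)-[0,0,19],-87.75)
cv2.imwrite('pics/scene2.png',r.camera('scene')['pixels'][:,:,::-1])"
```

```text
time: 4.72
ee_pos: [0.5386, -0.1681, 0.249]
eef_rot: [1.0, 0.02, 0.0, -0.0]
ft_force: [-2.2, 3.9, 2.2]
width: 0.0296
1.4 [0. 0. 0.]
1.6 [25.5  1.   1.2]
1.8 [50.8  2.  -2.7]
2 [ 74.7   2.9 -11.5]
2.2 [ 96.5   3.8 -24.9]
2.3 [106.2   4.2 -33.2]
t 4.72 tcp [ 538.6 -168.1  249. ] jaw -87.66 tilt [ 0.     0.001 -1.   ] F [-2.2  3.9  2.2] w 0.0296 shift [-1.1  0.9  1.3] turn 0.09028728612645409
```

View pics/scene2.png

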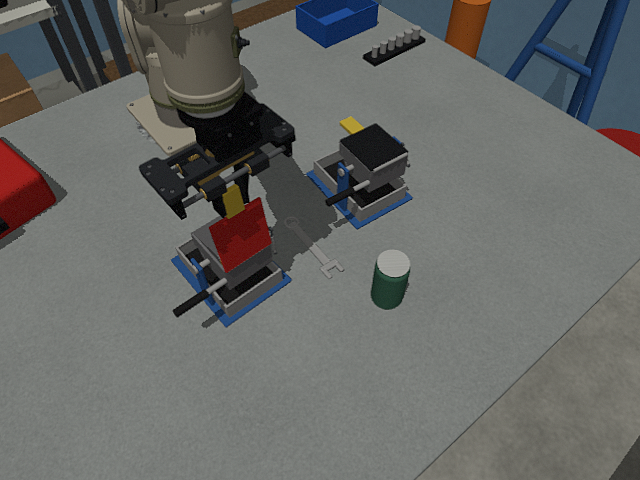

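The lid is upright, with its tab in the fingers at (234,200). I'll carry it on to the stop.

```bash
python3 -m crank '[[-1,[12,0,-1],0],[-1,[25,0,-1],0],[-1,[38,0,0],0],[-1,[50,0,3],0],[-1,[62,0,7],0],[-1,[74,0,11],0],[-1,[85,0,17],0],[-1,[96,0,24],0],[-1,[102,0,29],0],[-1,[106,0,33],0],[-1,[106,0,33],0],[-1,[106,0,33],0]]'; python3 -c "
from h import *
go(tab(2.3)-[0,0,19],-87.75)
cv2.imwrite('pics/scene3.png',r.camera('scene')['pixels'][:,:,::-1])"
```

```text
time: 5.77
ee_pos: [0.6413, -0.1642, 0.2165]
eef_rot: [1.0, 0.02, -0.002, -0.0]
ft_force: [-13.4, 6.2, 7.6]
width: 0.0299
t 5.77 tcp [ 641.3 -164.2  216.5] jaw -87.71 tilt [-0.003  0.    -1.   ] F [-13.4   6.2   7.6] w 0.0299 shift [2.5 0.8 2. ] turn 0.037136767831214
```

View pics/scene3.png

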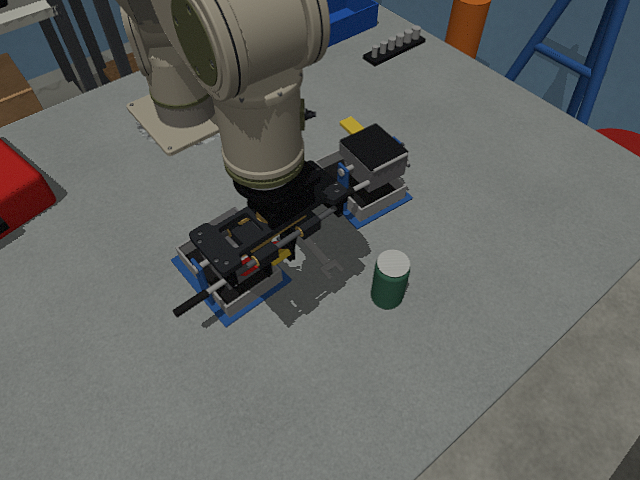

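The wrist reads about 15 N against the stop, so I'll release and lift.

```bash
python3 -m crank '[[1,[0,0,0],0],[1,[0,0,0],0],[1,[0,0,0],0],[1,[0,0,0],0],[1,[0,0,0],0],[1,[0,0,-30],0],[1,[0,0,-60],0],[1,[0,0,-80],0],[1,[0,0,-80],0]]'; python3 -c "
from h import *
go([555.6,-283,300],2.25)
go([555.6,-283,300],-177.75)
for n in('scene','top'):
    cv2.imwrite('pics/%s4.png'%n,r.camera(n)['pixels'][:,:,::-1])
print(r.read_state()['joint_positions'])"
```

```text
time: 6.57
ee_pos: [0.6448, -0.1648, 0.3008]
eef_rot: [1.0, 0.02, 0.004, 0.001]
ft_force: [1.0, -0.0, 0.2]
width: 0.0813
t 6.57 tcp [ 644.8 -164.8  300.8] jaw -87.75 tilt [ 0.007 -0.002 -1.   ] F [ 1.  -0.   0.2] w 0.0813 shift [-93.8 114.6   0.4] turn -89.99908035413205
t 6.57 tcp [ 644.8 -164.8  300.8] jaw -87.75 tilt [ 0.007 -0.002 -1.   ] F [ 1.  -0.   0.2] w 0.0813 shift [-93.8 114.6   0.4] turn 90.00091964586795
[ 0.52424098  0.44205057 -0.5075386   1.20121193  0.21001806  1.54712673
 -1.47760753]
```

View pics/scene4.png

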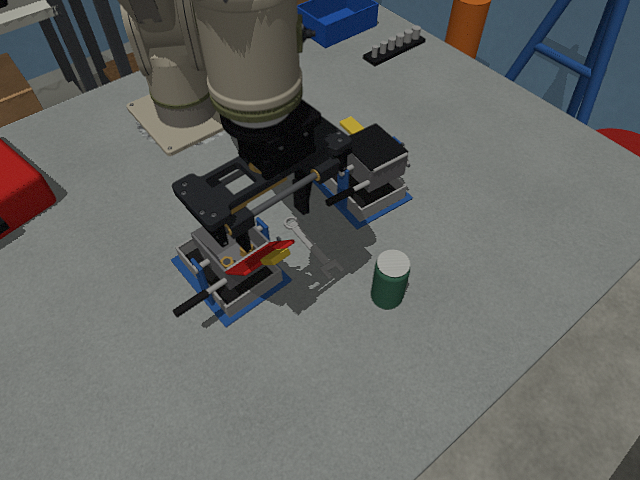

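The lid is fully back, with its red underside at (260,258), and the nuts show in the box at (228,262). Next I turn by -90°, which keeps joint 7 in range, and move over the handle.

```bash
python3 -m crank '[[1,[-20,24,0],-7],[1,[-40,48,0],-14],[1,[-60,72,0],-21],[1,[-94,115,0],-28],[1,[-94,115,0],-35],[1,[-94,115,0],-42],[1,[-94,115,0],-49],[1,[-94,115,0],-56],[1,[-94,115,0],-63],[1,[-94,115,0],-70],[1,[-94,115,0],-77],[1,[-94,115,0],-84]]'; python3 -c "
from h import *
go([555.6,-283,200],2.25)
print(r.read_state()['joint_positions'])"
```

```text
time: 7.67
ee_pos: [0.5533, -0.2833, 0.2939]
eef_rot: [0.728, 0.686, -0.0, -0.001]
ft_force: [-0.5, 0.4, -0.5]
width: 0.0868
t 7.67 tcp [ 553.3 -283.3  293.9] jaw -3.39 tilt [-0.002  0.001 -1.   ] F [-0.5  0.4 -0.5] w 0.0868 shift [ 0.3  2.5 93.9] turn -5.639654468871129
[ 0.90550605  0.3769238  -0.68615578  1.32417918  0.23533692  1.52373358
  0.18379356]
```

```bash
python3 -m crank '[[1,[0,2.5,0],-5.6],[1,[0,2.5,40],-5.6],[1,[0,2.5,80],-5.6],[1,[0,2.5,120],-5.6],[1,[0,2.5,150],-5.6],[1,[0,2.5,150],-5.6],[1,[0,2.5,150],-5.6]]'; python3 -c "
from h import *
go([555.6,-283,91],2.25)
c=r.camera('scene');im=c['pixels'][:,:,::-1]
cv2.imwrite('pics/scene5.png',cv2.resize(im[120:420,100:500],(800,600)))"
```

```text
time: 8.25
ee_pos: [0.5551, -0.283, 0.1439]
eef_rot: [0.695, 0.719, -0.001, -0.002]
ft_force: [-0.2, 0.2, 1.1]
width: 0.087
t 8.25 tcp [ 555.1 -283.   143.9] jaw 1.88 tilt [-0.004  0.002 -1.   ] F [-0.2  0.2  1.1] w 0.0870 shift [-0.1  0.7 52.9] turn -0.3685328252836655
```

View pics/scene5.png

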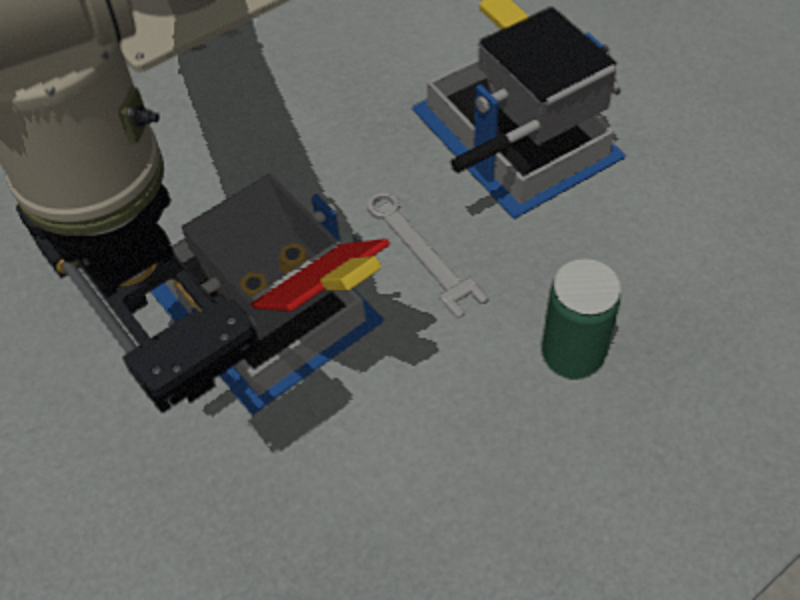

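Both nuts are in the open box at (254,283) and (293,255) in the crop, and the lid is back. The gripper is over the handle, so I'll go down and grip.

```bash
python3 -m crank '[[1,[0,0.5,30],0],[1,[0,0.5,53],0],[1,[0,0.5,53],0],[-1,[0,0.5,53],0],[-1,[0,0.5,53],0],[-1,[0,0.5,53],0],[-1,[0,0.5,53],0],[-1,[0,0.5,53],0],[-1,[0,0.5,53],0],[-1,[0,0.5,53],0],[-1,[0,0.5,53],0],[-1,[0,0.5,53],0]]' 25; python3 -m crank '[[-1,[0,0,0],0],[-1,[0,0,0],0],[-1,[0,0,0],0],[-1,[0,0,0],0],[-1,[0,0,0],0],[-1,[0,0,0],0]]'; python3 -c "
from h import *
go([555.6,-283,91],2.25)
for a in np.arange(0,2.21,.1): print(round(a,1),'tool y %.1f z %.1f'%(50*np.cos(a)-50,-50*np.sin(a)))"
```

```text
time: 9.3
ee_pos: [0.5569, -0.2834, 0.0925]
eef_rot: [0.695, 0.719, -0.0, -0.0]
ft_force: [-0.1, -0.3, 0.2]
width: 0.0347
time: 9.8
ee_pos: [0.5553, -0.2834, 0.0923]
eef_rot: [0.696, 0.718, -0.001, -0.001]
ft_force: [-8.2, 1.1, 4.9]
width: 0.013
t 9.80 tcp [ 555.3 -283.4   92.3] jaw 1.85 tilt [-0.003  0.    -1.   ] F [-8.2  1.1  4.9] w 0.0130 shift [0.4 0.3 1.3] turn -0.401978634023493
0.0 tool y 0.0 z -0.0
0.1 tool y -0.2 z -5.0
0.2 tool y -1.0 z -9.9
0.3 tool y -2.2 z -14.8
0.4 tool y -3.9 z -19.5
0.5 tool y -6.1 z -24.0
0.6 tool y -8.7 z -28.2
0.7 tool y -11.8 z -32.2
0.8 tool y -15.2 z -35.9
0.9 tool y -18.9 z -39.2
1.0 tool y -23.0 z -42.1
1.1 tool y -27.3 z -44.6
1.2 tool y -31.9 z -46.6
1.3 tool y -36.6 z -48.2
1.4 tool y -41.5 z -49.3
1.5 tool y -46.5 z -49.9
1.6 tool y -51.5 z -50.0
1.7 tool y -56.4 z -49.6
1.8 tool y -61.4 z -48.7
1.9 tool y -66.2 z -47.3
2.0 tool y -70.8 z -45.5
2.1 tool y -75.2 z -43.2
2.2 tool y -79.4 z -40.4
```

```bash
python3 -m crank '[[-1,[0,-1,-5],0],[-1,[0,-1.5,-10],0],[-1,[0,-2.5,-15],0],[-1,[0,-4,-19.5],0],[-1,[0,-6,-24],0],[-1,[0,-9,-28],0],[-1,[0,-12,-32],0],[-1,[0,-15,-36],0],[-1,[0,-15,-36],0]]' 30; python3 -c "
from h import *
go([501.3+50*np.cos(.8)+4.2,-282-50*.7*.03,91+36],2.25)
c=r.camera('scene');im=c['pixels'][:,:,::-1]
cv2.imwrite('pics/scene6.png',cv2.resize(im[120:420,100:500],(800,600)))"
```

```text
time: 10.55
ee_pos: [0.5426, -0.2839, 0.1303]
eef_rot: [0.695, 0.719, 0.001, 0.001]
ft_force: [4.3, -0.3, -3.4]
width: 0.0127
t 10.55 tcp [ 542.6 -283.9  130.3] jaw 1.87 tilt [ 0.003 -0.001 -1.   ] F [ 4.3 -0.3 -3.4] w 0.0127 shift [ 1.  -2.2  3.3] turn -0.3777387241316035
```

View pics/scene6.png

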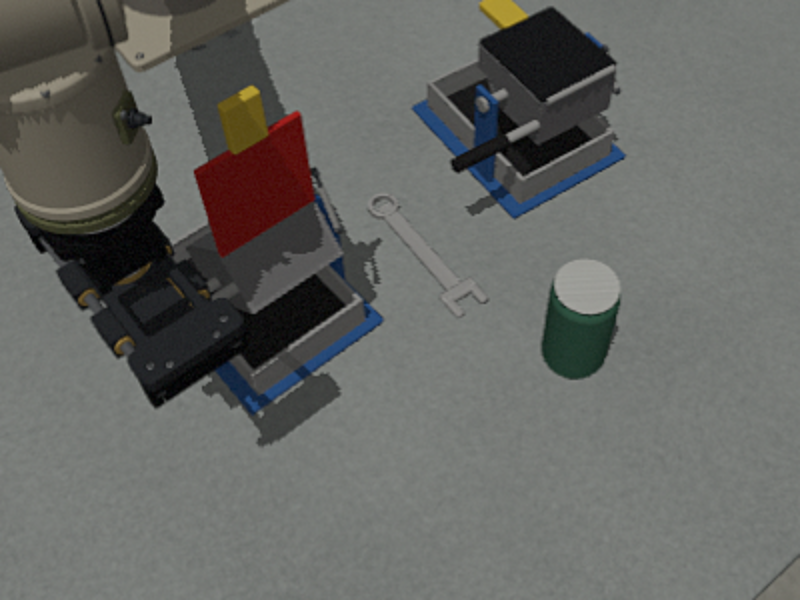

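The box is following: it is about 0.75 rad over with the lid still back. I'll continue.

```bash
python3 -m crank '[[-1,[0,-4,-3],0],[-1,[0,-8,-6],0],[-1,[0,-12,-9],0],[-1,[0,-17,-11],0],[-1,[0,-21.5,-12],0],[-1,[0,-26,-13.5],0],[-1,[0,-31,-14],0],[-1,[0,-36,-14],0],[-1,[0,-41,-13.5],0],[-1,[0,-46,-13],0],[-1,[0,-51,-11.5],0],[-1,[0,-56,-9.5],0]]'; python3 -c "
from h import *
go([501.3+50*np.cos(2.2)+4.2,-284,91+40],2.25)
c=r.camera('scene');im=c['pixels'][:,:,::-1]
cv2.imwrite('pics/scene7.png',cv2.resize(im[120:420,100:500],(800,600)))"
```

```text
time: 11.6
ee_pos: [0.4882, -0.2861, 0.1417]
eef_rot: [0.695, 0.719, 0.001, 0.003]
ft_force: [-2.1, 1.4, 15.6]
width: 0.0133
t 11.60 tcp [ 488.2 -286.1  141.7] jaw 1.91 tilt [ 0.005 -0.003 -1.   ] F [-2.1  1.4 15.6] w 0.0133 shift [  2.6 -12.1  10.7] turn -0.3397521543017774
```

View pics/scene7.png

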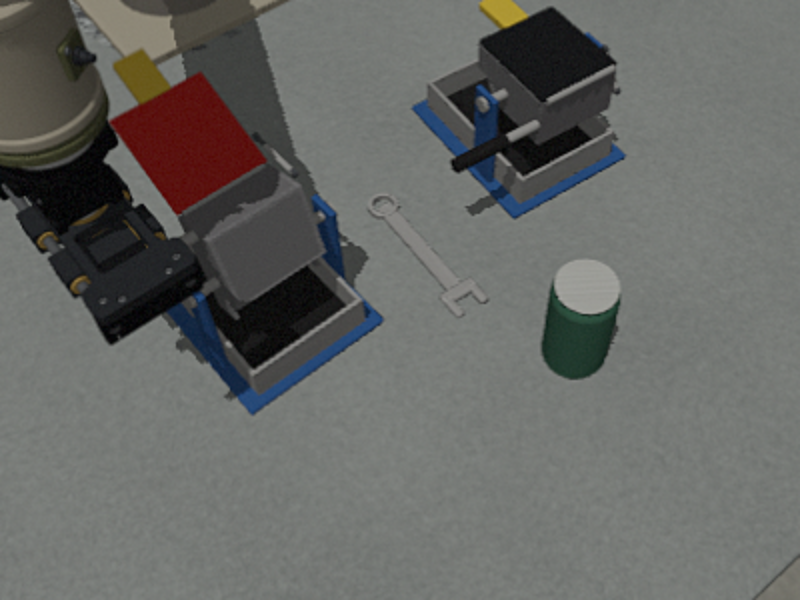

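```bash
python3 -m crank '[[-1,[0,-3,2],0],[-1,[0,-6,4],0],[-1,[0,-9,7],0],[-1,[0,-12,10],0],[-1,[0,-14,11],0],[-1,[0,-14,11],0],[-1,[0,-14,11],0]]'; python3 -c "
from h import *
go([501.3+50*np.cos(2.2)+4.2,-284,91+40],2.25)
c=r.camera('scene');im=c['pixels'][:,:,::-1]
cv2.imwrite('pics/scene8.png',cv2.resize(im[120:420,100:500],(800,600)))"
```

```text
time: 12.23
ee_pos: [0.476, -0.2868, 0.1326]
eef_rot: [0.695, 0.719, 0.001, 0.005]
ft_force: [-1.1, 3.4, 31.2]
width: 0.0132
t 12.23 tcp [ 476.  -286.8  132.6] jaw 1.93 tilt [ 0.008 -0.005 -1.   ] F [-1.1  3.4 31.2] w 0.0132 shift [2.8 0.2 1.6] turn -0.3163287502406149
```

View pics/scene8.png

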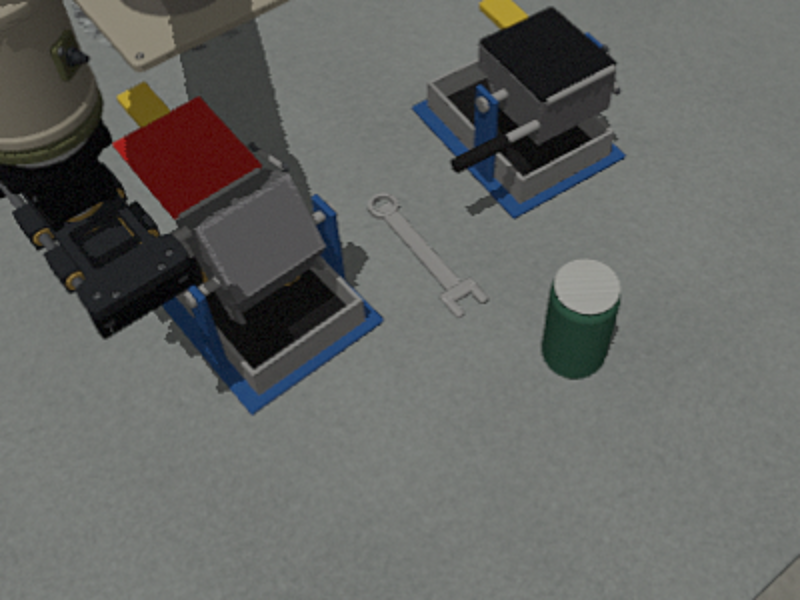

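```bash
python3 -m crank '[[-1,[0,-1,-0.5],0],[-1,[0,-1,-0.5],0],[-1,[0,-1,-0.5],0],[-1,[0,-1,-0.5],0],[-1,[0,-1,-0.5],0],[-1,[0,-1,-0.5],0]]'; python3 -c "
from h import *
go([476,-287,230],2.25)
c=r.camera('top');im=c['pixels'][:,:,::-1]
cv2.imwrite('pics/top8.png',cv2.resize(im[180:405,250:550],(800,600)))"
```

```text
time: 12.78
ee_pos: [0.4759, -0.2867, 0.1327]
eef_rot: [0.695, 0.719, 0.002, 0.005]
ft_force: [5.1, 1.2, 22.8]
width: 0.0129
t 12.78 tcp [ 475.9 -286.7  132.7] jaw 1.96 tilt [ 0.01  -0.005 -1.   ] F [ 5.1  1.2 22.8] w 0.0129 shift [ -0.8   1.  -97.3] turn -0.2932174848064619
```

View pics/top8.png

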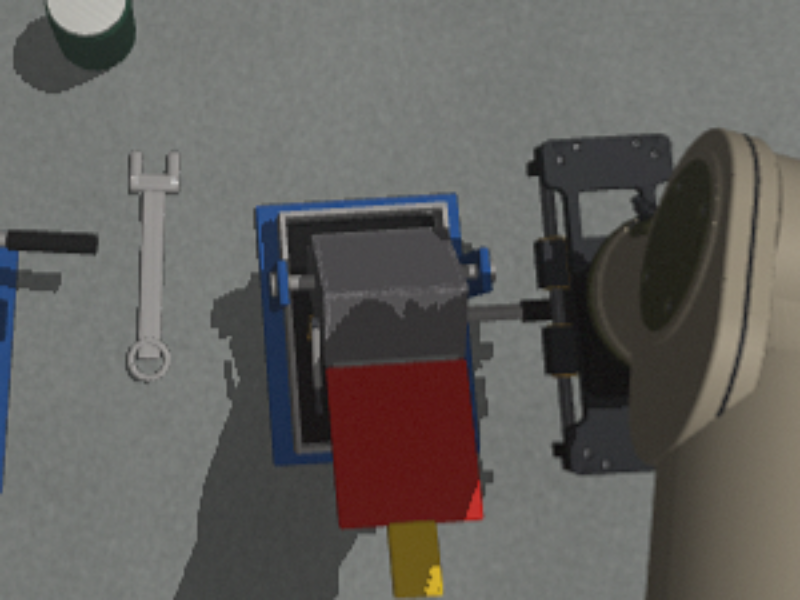

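The box is fully forward, with the lid covering the front at (405,440). A nut edge shows in the tray at (312,335). I'll release and rise.

```bash
python3 -m crank '[[-1,[0,0,-1],0],[0,[0,0,-1],0],[0,[0,0,-1],0],[0,[0,0,-1],0],[0,[0,0,-1],0],[0,[0,0,-1],0],[0,[0,0,-1],0],[0,[0,0,-20],0],[0,[0,0,-50],0],[0,[0,0,-90],0],[0,[0,0,-120],0],[0,[0,0,-120],0]]'; python3 -c "
from h import *
go([420,-450,300],2.25)
for n in('scene','top'):
    cv2.imwrite('pics/%s9.png'%n,r.camera(n)['pixels'][:,:,::-1])"
```

```text
time: 13.83
ee_pos: [0.4731, -0.2869, 0.2538]
eef_rot: [0.695, 0.719, 0.001, 0.004]
ft_force: [0.4, -0.5, 0.1]
width: 0.0433
t 13.83 tcp [ 473.1 -286.9  253.8] jaw 1.87 tilt [ 0.007 -0.005 -1.   ] F [ 0.4 -0.5  0.1] w 0.0433 shift [-161.5  -58.1  -45.8] turn -0.3778201589652497
```

View pics/scene9.png

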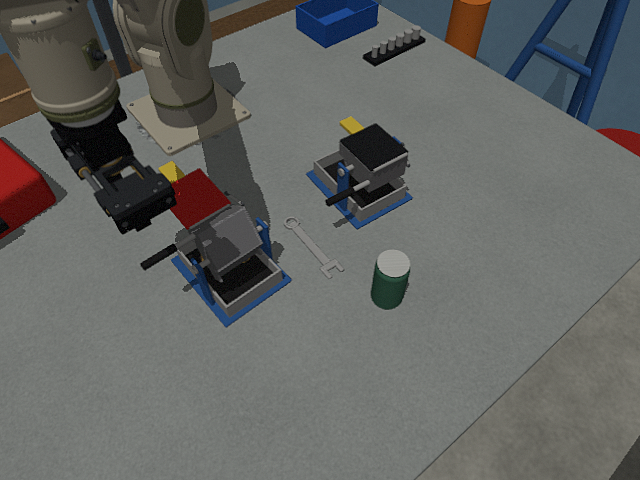

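The box stays tipped on its own. I'll move aside to check.

```bash
python3 -m crank '[[0,[-40,0,-46],0],[0,[-80,0,-46],0],[0,[-120,0,-46],0],[0,[-160,0,-46],0],[0,[-190,0,-46],0],[0,[-220,0,-46],0],[0,[-220,0,-46],0],[0,[-220,0,-46],0],[0,[-220,0,-46],0],[0,[-220,0,-46],0]]'; python3 -c "
from h import *
go([420,-450,300],2.25)
for n,roi in(('scene',(130,140,330,290)),('top',(330,200,530,350))):
    c=r.camera(n);im=c['pixels'][:,:,::-1]
    x0,y0,x1,y1=roi
    cv2.imwrite('pics/%s10.png'%n,cv2.resize(cv2.convertScaleAbs(im[y0:y1+40,x0:x1],alpha=1.6),(600,570),interpolation=cv2.INTER_CUBIC))
    w=(430,235,480,300) if n=='top' else (130,230,180,290)
    k=blobs(c,(0,0,0),(180,255,45),w);q=plane(c,k.reshape(-1,2),.150);print(n,'handle',np.round(cv2.minAreaRect((q[:,:2]*1000).astype(np.float32)),1) if 0 else cv2.minAreaRect((q[:,:2]*1000).astype(np.float32)))
    k=blobs(c,(0,150,40),(8,255,255),(140,140,260,260) if n=='scene' else (330,250,470,420));q=plane(c,k.reshape(-1,2),.140);print('lid',cv2.minAreaRect((q[:,:2]*1000).astype(np.float32)))
    for a in (2.1,2.2):
      P=[[501.3+x*np.cos(YAW)-y*np.sin(YAW),-170.3+x*np.sin(YAW)+y*np.cos(YAW),110+50*np.sin(a)] for x,y in((50*np.cos(a),-80),(50*np.cos(a),-140))]
      print(n,a,'handle ends px',proj(c,np.array(P)/1000).round(1).tolist())
"
```

```text
time: 14.77
ee_pos: [0.4786, -0.5046, 0.2931]
eef_rot: [0.695, 0.719, 0.0, -0.0]
ft_force: [-0.5, 0.6, -0.3]
width: 0.0434
t 14.77 tcp [ 478.6 -504.6  293.1] jaw 1.98 tilt [-0.     0.001 -1.   ] F [-0.5  0.6 -0.3] w 0.0434 shift [ 56.6 -56.7  -6.8] turn -0.2682650515859848
scene handle ((476.5672302246094, -280.6993713378906), (18.349092483520508, 60.875823974609375), 2.0916500091552734)
lid ((390.8616943359375, -172.2402801513672), (112.45722961425781, 90.96971130371094), 0.84345942735672)
scene 2.1 handle ends px [[175.4, 246.9], [141.6, 267.4]]
scene 2.2 handle ends px [[174.4, 246.3], [140.9, 266.7]]
top handle ((476.8480224609375, -281.439697265625), (13.678366661071777, 57.672080993652344), 1.8537462949752808)
lid ((393.90045166015625, -175.78091430664062), (100.05520629882812, 90.67343139648438), 2.857539653778076)
top 2.1 handle ends px [[444.7, 293.8], [480.3, 291.5]]
top 2.2 handle ends px [[444.6, 296.3], [480.1, 294.1]]
```

View pics/scene10.png

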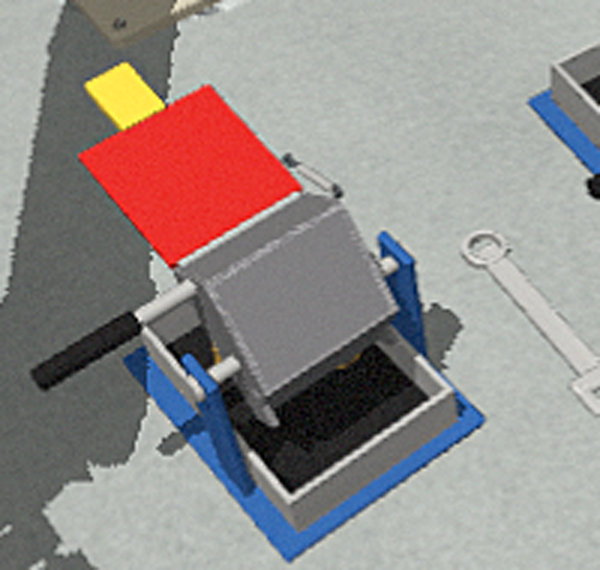

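View pics/top10.png

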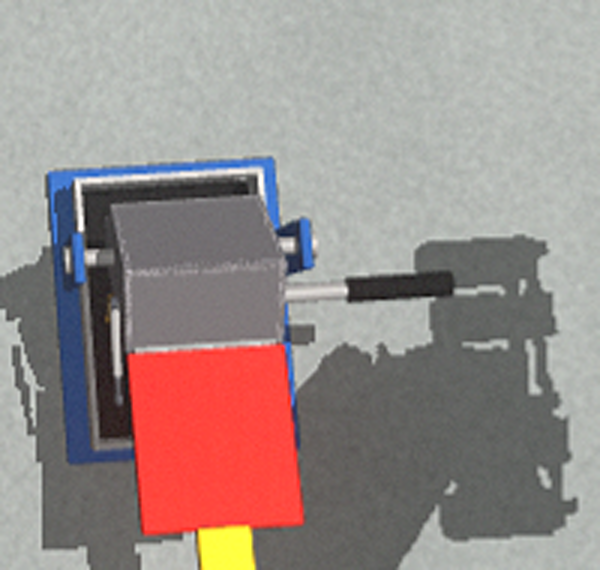

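The box and lid are fully over. Brass shows at (218,355) and (348,358) in the scene crop. I'll check that those rays land in the tray.

```bash
python3 -c "
from h import *
B=np.array([471.3,-171.5]);Q=np.array([[np.cos(YAW),np.sin(YAW)],[-np.sin(YAW),np.cos(YAW)]])
for n,roi in(('scene',(180,235,290,310)),('top',(345,260,440,360))):
    c=r.camera(n);h=cv2.cvtColor(c['pixels'],cv2.COLOR_RGB2HSV);m=cv2.inRange(h,(10,90,25),(30,255,255))
    x0,y0,x1,y1=roi;k=np.zeros_like(m);k[y0:y1,x0:x1]=m[y0:y1,x0:x1]
    N,_,st,ce=cv2.connectedComponentsWithStats(k)
    for i in range(1,N):
        if st[i,4]>=2: print(n,st[i],ce[i].round(1),[(z,(Q@(plane(c,[ce[i]],z)[0,:2]*1000-B)).round(0)) for z in(.015,.027,.06)])
    im=c['pixels'][:,:,::-1]
    cv2.imwrite('pics/%s11.png'%n,cv2.resize(cv2.convertScaleAbs(im[y0:y1,x0:x1],alpha=2.5),(770,560),interpolation=cv2.INTER_CUBIC))
"
```

```text
scene [200 256   4   5  13] [201.6 258.1] [(0.015, array([-49., -28.])), (0.027, array([-40., -31.])), (0.06, array([-16., -39.]))]
scene [242 258   8   5  12] [245.8 260.4] [(0.015, array([11., 33.])), (0.027, array([19., 29.])), (0.06, array([40., 19.]))]
top [366 298   2   3   4] [366.2 298.8] [(0.015, array([ 9., 40.])), (0.027, array([ 9., 41.])), (0.06, array([ 8., 44.]))]
top [365 302   2   2   3] [365.7 302.3] [(0.015, array([ 3., 42.])), (0.027, array([ 2., 43.])), (0.06, array([ 1., 46.]))]
top [365 305   2   3   5] [365.4 306.2] [(0.015, array([-5., 43.])), (0.027, array([-5., 44.])), (0.06, array([-6., 47.]))]
```

View pics/scene11.png

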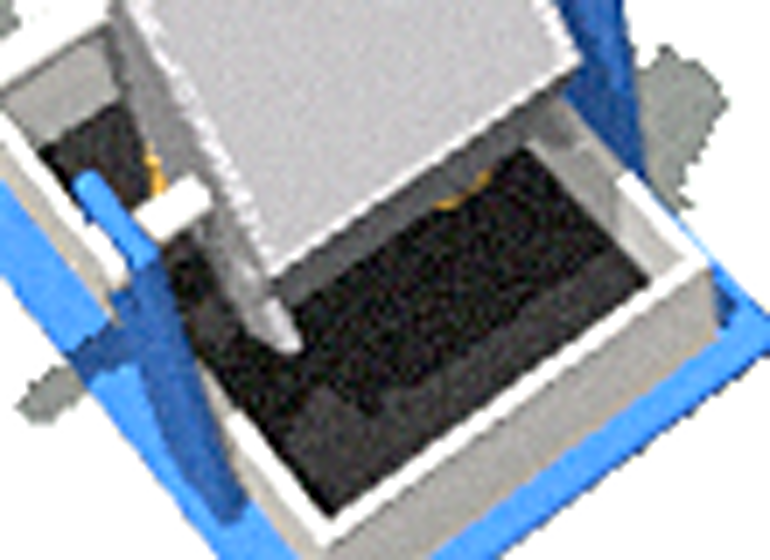

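Both nuts lie on the tray floor, seen past the box's left edge at (153,175) and under its lower edge at (465,190). Their rays land inside the tray at about (-45,-30) and (5,33) mm. I'm handing in.

```bash
python3 -c "
from bench import r
s=r.read_state();print(s['time'],s['ft_force'].round(1));print(r.close_job())"
```

```text
14.9667 [-0.5 -0.3 -0.2]
the job is handed in; nothing more can be done
None
```

The job is handed in at about 15 s. I swung the red lid back by its tab until it was over the detent and against its stop, then tipped the box forward by its handle to its stop and let go. The box stayed tipped with its lid still back.

- **Box angle:** the handle's position in both views matches about 2.2 rad.
- **Lid:** after release it measured 100 x 91 mm lying flat in the top view, which fits 2.3 rad. The scene view gave 112 mm for the length at the height I assumed, so the two views disagree somewhat. I took the lid to be on its stop.
- **Nuts:** both are partly hidden by the tipped box. The visible parts lie inside the tray, at about (5, 33) and (-45, -30) mm from its centre. Both views confirm the first; only the scene camera could see the second.
- **Bystanders:** the wrench, the can and the black-lidded box looked unmoved in the pictures; I did not measure them.
- **Forces:** the highest wrist force I read was about 31 N, pressing the box onto its stop. It was near zero at hand-in, with the arm clear of everything.

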